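Restart the tripped bench supply

ROBOT

A 7-joint arm with a two-finger parallel gripper is mounted at the origin on the work surface. World frame = base frame: x ahead of the robot, y to its left, z up, the work surface at z = 0. Lengths are in m, angles in rad, forces in N, time in s.
With the tool pointing down it reaches from about 0.425 to 0.925 m from the base axis. Payload 6.8 kg.
Tool frame: the origin (TCP) lies at the very end of the fingers, on their centre line; the grasp point (between the pads) lies 19 mm behind it (bot.grasp_offset is the distance from the TCP to the grasp point, in m); z points along the fingers, y is the direction in which the jaws open and shut (so a half turn about z gives the same grasp; the last joint's range is limited). The gripper opens to 85 mm and grips with 20 to 120 N. Pads are 22 mm wide; open, the fingers measure 114 mm over their backs; the gripper's body (76 mm by 85 mm) begins 54 mm behind the grasp point. The pads swing forward as they close: fully open they stand 13 mm farther back than shut.
Start: joints at [-1.347, 0.477, 0.022, 1.555, -0.011, 1.109, -0.083], TCP at [0.22, 0.638, 0.231] pointing down, gripper open.
Joint ranges: [-2.96, 2.96], [-0.34, 2.1], [-1.41, 1.46], [0.24, 2.44], [-1.37, 4.51], [0.17, 1.92], [-2.96, 2.96]. Speed limits (rad/s): [2.39, 2.39, 3.14, 3.14, 3.14, 3.14, 3.14].

INTERFACE

Orientations are given as a unit quaternion [w, x, y, z].
In Python, from station import monitor, cams, bot, finder gives the robot as it stands.
- The arm moves only by the tool jog_arm, never from a script. Its argument "plan" is a list of rows, each an object of numbers: "x", "y", "z": the shift along the tool's x, y, z as a fraction of full scale; "wx", "wy", "wz": the turn, a rotation vector about the tool's x, y, z as a fraction of full scale. A call has 1 to 12 rows; each row is the pose to reach, as a shift and turn from the pose measured when the call began, along the tool's axes at that moment, turning the shorter way round; what a row does not reach only later rows make up. Full scale, the value 1, is 20 cm for a shift and 180 degrees for a turn. A row lasts 1/12 s, in which the tool goes at most 41.7 mm and 7.16 degrees, less where a joint would pass 70% of its speed; a pose out of reach is approached as far as the arm can. A call with a number of a shift or a turn outside -1 to 1 is refused whole. A call with a gripper value outside its range is refused whole. "hand" is the opening, from -1 (shut) to 1 (fully open), set as the call begins (left out, the last holds). The fingers move at their own pace and stop on an object; "grip_force" is the grip in N (left out, the last holds). Time passes only in rows, so rows that repeat a pose let the fingers close. It gives the time, the measured TCP pose, the force and the opening at its end, in the units of the state.
- monitor.get_obs(): the state, without advancing time (a new reading comes with each control period).
- cams.read_camera(name): name is "side" or "top"; returns the picture (400x640x3 uint8, red, green, blue); there is no depth.
- cams.get_calibration(name): a dict with "fx", "fy", "cx", "cy" (pixels), "extrinsics" (4x4, takes a point from world to camera coordinates). Camera axes: x right, y down, z forward; pixel columns grow to the right and rows downward; lengths in m; the calibration is good to about 2 mm. A picture is of the moment at which its call begins. get_calibration takes no time and is no camera call.
- bot.hand_in(): hands the job in, once; it reports no verdict.
Trained networks look in the newest picture that a camera, given by its name, has taken for a name from the list of things; names that differ only in an ending like _2 or _b are one class to them, and where a whole thing is asked for, a point or a joint stands for the part that bears it (a point fixed in the world has none). Each returns a list of dicts, best first, with "confidence" (0 to 1); they miss things now and then, are a little off and sometimes report something else, mostly with a low value. They report only what shows in the picture. A call takes as long as a camera call. They do not tell look-alikes from the thing itself.
- finder.find_in(camera, target): "bbox" ([left, top, width, height] in pixels, round what is visible of it).
- finder.place_of(camera, target): "location" ([column, row] in pixels: a listed point, or the origin of a listed thing).
The state is a dict: "t": time; "q": joint angles; "joint_vel": joint speeds; "joint_torque": joint torques, N m; "eef_pos": TCP position; "tool_rot": TCP orientation; "contact_force": force on the tool from outside, world axes, zero at the start; "torque": the same for the moment, N m; "gripper_width": opening from 0.0 (shut) to 1.0 (fully open).
Only numpy, scipy, OpenCV 4.12 (cv2) and the standard library are available. Lean on these libraries where they do the work, as an engineer would, in place of code of your own. Each camera call takes 0.05 s, during which the arm holds its last target. There are 200 camera calls.

TASK

The bench's power has tripped. Restart it by pressing, in this order: push the popped-out white breaker button (yellow collar, blue box) all the way in so that it stays in; then press the white-barred, raised end of the black mains rocker fully down so that it stays on; and only then press the green output button fully down, keep it down for about a second and let it go. Never press the red stop button, and do not pick up or shift any of the boxes or the other things on the bench.

Things in the scene. Friction and masses are not known exactly. Their poses are not given: they have to be found in the camera images.
- breaker_box: blue die-cast box 90 (x) by 70 (y) by 50 mm high with rubber feet, 0.6 to 1.0 kg, standing loose on the bench; origin at the centre of its underside, z up, x along its long side (within 0.5 rad of the world x); carries the breaker button at the centre of its top. The four boxes stand in a rough row across the bench, in any order
- breaker_top (a point): centre of the flat top of the white breaker button, 24 mm in diameter, on the box's centre line; 68 mm above the bench when fully out, 58 mm when fully in (still 3 mm above the yellow collar, which is 38 mm in diameter and 55 mm above the bench)
- breaker (a joint): travel of the breaker button, m: 0 popped out, 0.010 fully in; starts at 0 to 0.002. No spring: it slides straight down against about 3 N of friction and stays where it is left
- rocker_box: grey die-cast box 90 (x) by 70 (y) by 50 mm high with rubber feet, 0.6 to 1.0 kg, standing loose on the bench; origin at the centre of its underside, z up, x along its long side (within 0.5 rad of the world x); carries the black mains rocker on its top
- rocker_on_end (a point): point to press on the rocker's white-barred end, 20 mm from the pivot towards the box's +x. The rocker: a black see-saw 60 mm long (box x) by 36 mm wide, of two flat halves, pivot across the box's centre, 56 mm above the bench. Off: this end slopes up, the point 66 mm above the bench. On: this end is level, the point 59 mm above the bench, and the plain end slopes up
- rocker (a joint): angle of the rocker, rad: 0 off (white-barred end up), 0.36 fully on (white-barred end level); starts at 0 to 0.06. No spring: it turns against friction (about 2.5 N at the press point) and stays where it is left
- output_box: grey die-cast box 90 (x) by 70 (y) by 50 mm high with rubber feet, 0.6 to 1.0 kg, standing loose on the bench; origin at the centre of its underside, z up, x along its long side (within 0.5 rad of the world x); carries the green output button at the centre of its top, in a black ring 44 mm in diameter and 12 mm high
- output_top (a point): centre of the flat top of the green output button, 28 mm in diameter, on the box's centre line; 72 mm above the bench at rest, 66 mm when fully down
- output (a joint): travel of the green button, m: 0 released, 0.006 fully down; a spring (1.5 N at first touch, 5 N fully down) returns it when let go
- stop_box: yellow die-cast box 90 (x) by 70 (y) by 50 mm high with rubber feet, 0.6 to 1.0 kg, standing loose on the bench; origin at the centre of its underside, z up, x along its long side (within 0.5 rad of the world x); carries the red stop button (38 mm in diameter, top 72 mm above the bench), which must not be pressed
- stop (a joint): travel of the red stop button, m: 0 released, 0.006 fully down; sprung
- spool: metal solder spool standing among the boxes, 40 mm in diameter, 40 mm high; loose; origin under its centre
- battery: orange block battery with a black top standing among the boxes, 26 by 17 by 48 mm high; loose; origin under its centre
- jar: small jar standing among the boxes, 38 mm in diameter, 45 mm high; loose; origin under its centre
- driver: screwdriver with an orange handle lying behind the boxes; loose; origin within its length
- meter: blue multimeter lying flat behind the boxes, 150 by 75 by 42 mm high; loose; origin under its centre
- spray: spray can with a red label, 52 mm in diameter, 170 mm high, beside the row on the robot's right; loose
- mug: blue mug, 76 mm in diameter, 90 mm high, beside the row on the robot's left; loose
Not all that is in view belongs to the job. What is shaped like the breaker_box but orange is not meant.

How it is judged:
On the way, in this order (a step that is already met when the one before it is completed fails the run):
1. the breaker button is pushed fully in (over 8 of its 10 mm) (value of joint breaker above 0.008 m), for 0.2 s.
2. then the mains rocker is pressed on (over 0.28 of 0.36 rad) (value of joint rocker above 0.28 rad), for 0.2 s.
3. then the green output button is held down (over 4.5 of its 6 mm) for 0.6 s (value of joint output above 0.0045 m), for 0.6 s.
At the end, for the whole second after the job is handed in: the breaker button is in (over 8 mm) and the rocker on (over 0.28 rad), the green and red buttons are out (under 1.5 mm), and the four boxes stand still and level within 25 mm of where they started (value of joint breaker above 0.008 m and value of joint rocker above 0.28 rad and value of joint each of output, stop below 0.0015 m and distance of each of breaker_box, rocker_box, output_box, stop_box from where it was at the start of the episode below 0.025 m and angle between each of breaker_box, rocker_box, output_box, stop_box's own z axis and vertical below 0.1 rad and linear speed of each of breaker_box, rocker_box, output_box, stop_box below 0.02 m/s); the robot touches nothing.
It fails at once if the rocker is turned on while the breaker is still out (value of joint rocker above 0.2 rad and value of joint breaker below 0.007 m).
It fails at once if the green button is pressed while the breaker is out or the mains is off (value of joint output above 0.003 m and (value of joint breaker below 0.007 m or value of joint rocker below 0.25 rad)).
It fails at once if the red stop button is pressed (value of joint stop above 0.002 m).
It fails at once if a box is lifted (10 mm) or shifted (25 mm) (height (world z) of any of breaker_box, rocker_box, output_box, stop_box above 0.01 m or distance of any of breaker_box, rocker_box, output_box, stop_box from where it was at the start of the episode above 0.025 m).
It fails at once if another thing on the bench is picked up, knocked over or shifted (30 mm) (distance of any of spool, battery, jar, driver, meter, spray, mug from where it was at the start of the episode above 0.03 m or angle between any of spool, battery, jar, meter, spray, mug's own z axis and vertical above 0.5 rad).
It also fails if it takes over 48 s, if anything falls off the work surface, if the arm or the gripper's body presses on something with over 40 N, if the wrist force passes 120 N, or if a joint passes its speed limit or range.

## Working session

There is one attempt and no reset: what is moved stays moved. The work goes in short steps, Python scripts to look and compute and a tool call to move; the robot and the scene stay as the last step left them, time stands still between calls to the robot, and variables do not carry over. Pictures are saved under pics/ and viewed, about 8 in all and at most 12, crops included, and the job is handed in when it is done.

Besides the shell and the picture viewer there is one more tool, called after "Emit:" as name(argument=value, ...) on one line, values as JSON. jog_arm: Moves the arm, as the interface text tells. Shift numbers are shares of 20 cm and turn numbers shares of 180 degrees, none past 1 either way. Its arguments: {"type":"object","properties":{"plan":{"type":"array","items":{"type":"object","properties":{"x":{"type":"number","minimum":-1,"maximum":1},"y":{"type":"number","minimum":-1,"maximum":1},"z":{"type":"number","minimum":-1,"maximum":1},"wx":{"type":"number","minimum":-1,"maximum":1},"wy":{"type":"number","minimum":-1,"maximum":1},"wz":{"type":"number","minimum":-1,"maximum":1}}}},"hand":{"type":"number"},"grip_force":{"type":"number"}},"required":["plan"]}

```bash
mkdir -p pics; ls
python3 - <<'E'
from station import monitor,cams,bot,finder
import cv2
o=monitor.get_obs();print(o)
for c in("top","side"):
    im=cams.read_camera(c);cv2.imwrite(f"pics/{c}0.png",im[:,:,::-1])
    k=cams.get_calibration(c);print(c,k)
    for n in("breaker_top","rocker_on_end","output_top","breaker_box","rocker_box","output_box","stop_box"):
        print(c,n,[([round(v) for v in d["location"]],round(d["confidence"],2)) for d in finder.place_of(c,n)])
E
```

```text
pics
{'t': 0.0, 'q': array([-1.34709407,  0.47780537,  0.02232307,  1.55647779, -0.01150932,
        1.10929247, -0.0830983 ]), 'joint_vel': array([-0.000727  ,  0.00162252, -0.00047025,  0.00114695, -0.00053013,
       -0.00050305, -0.0007639 ]), 'joint_torque': array([-4.60828005e-05, -5.96482444e+01,  1.60791043e+00, -2.81189311e+01,
        1.24675545e-02,  9.46318090e-03,  2.39109545e-05]), 'eef_pos': array([0.21968525, 0.63760973, 0.23031074]), 'tool_rot': array([-9.23944157e-05,  1.65124474e-01,  9.86272299e-01, -9.22982004e-04]), 'contact_force': array([-0.01594307,  0.46809445, -0.18674739]), 'torque': array([ 0.02366192, -0.01775842, -0.02316907]), 'gripper_width': 1.005336550895684}
top {'fx': 467.42853377075716, 'fy': 467.42853377075716, 'cx': 322.5588262934707, 'cy': 193.65213132469833, 'extrinsics': array([[-0.01661191, -0.99984456, -0.00590777, -0.01320504],
       [-0.99230997,  0.01721098, -0.1225753 ,  0.64090979],
       [ 0.12265793,  0.00382613, -0.99244163,  1.34972769],
       [ 0.        ,  0.        ,  0.        ,  1.        ]])}
top breaker_top [([277, 213],
[... 294 characters left out ...]
249, 222], 0.46)]
top stop_box [([422, 250], 0.55)]
side {'fx': 387.1472118101129, 'fy': 387.1472118101129, 'cx': 314.24139134953856, 'cy': 198.2347432994002, 'extrinsics': array([[ 0.9455023 , -0.32529253,  0.0144972 , -0.6179232 ],
       [-0.24145626, -0.73030141, -0.63902952,  0.17440398],
       [ 0.21845886,  0.60070344, -0.76904558,  0.94738379],
       [ 0.        ,  0.        ,  0.        ,  1.        ]])}
side breaker_top [([296, 122], 0.46), ([276, 162], 0.39)]
side rocker_on_end [([287, 228], 0.54)]
side output_top [([234, 133], 0.64)]
side breaker_box [([279, 180], 0.68)]
side rocker_box [([278, 246], 0.97)]
side output_box [([236, 148], 0.76)]
side stop_box [([287, 325], 0.62)]
```

Run:
```python
import cv2
a=cv2.imread("pics/top0.png");cv2.imwrite("pics/topc.png",cv2.resize(a[120:320,120:480],None,fx=2.2,fy=2.2,interpolation=cv2.INTER_CUBIC))
b=cv2.imread("pics/side0.png");cv2.imwrite("pics/sidec.png",cv2.resize(b[80:380,150:450],None,fx=2,fy=2,interpolation=cv2.INTER_CUBIC))
```

```text
(no output)
```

View pics/topc.png

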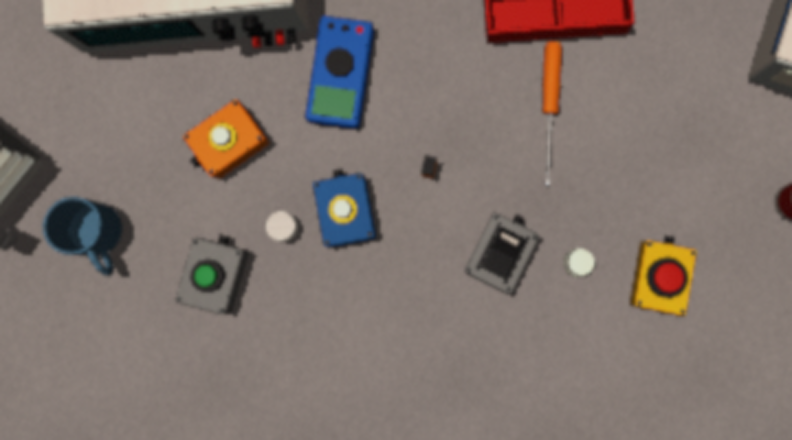

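View pics/sidec.png

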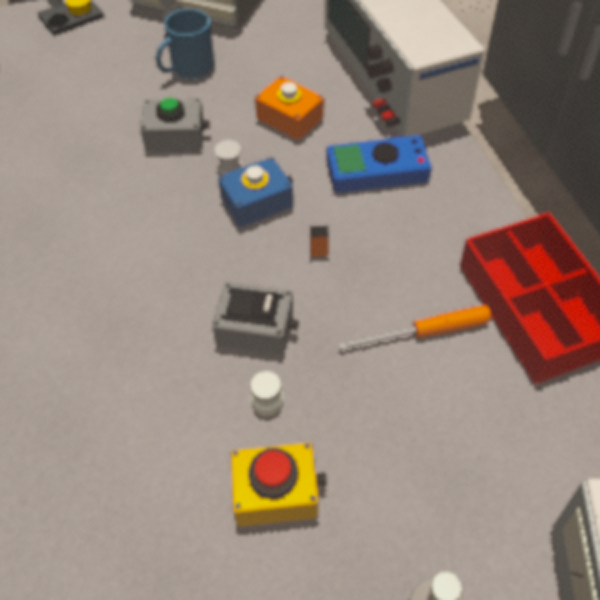

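The top crop shows these, with full-image pixels in brackets:
- White button with yellow collar on the blue box at crop (343,209) → (276,215). This is the one meant.
- White button with yellow collar on the orange box at crop (222,136) → (221,182). This is the look-alike.
- Green button at (205,275) → (213,245).
- Rocker's white bar at (509,240) → (351,229), on the +x end.
- Red stop button at (668,277) → (424,246).

The side view agrees, with the blue box's button at (277,167). Next I'll measure these points in both cameras.

```bash
cat > h.py <<'E'
import numpy as np,cv2
from station import monitor,cams,bot,finder
def ray(c,u,v):
    k=cams.get_calibration(c);E=k["extrinsics"];R,t=E[:3,:3],E[:3,3]
    return -R.T@t, R.T@np.array([(u-k["cx"])/k["fx"],(v-k["cy"])/k["fy"],1])
def atz(c,uv,z):
    o,d=ray(c,*uv);return o+d*(z-o[2])/d[2]
def tri(a,b):
    o1,d1=ray("top",*a);o2,d2=ray("side",*b)
    s=np.linalg.lstsq(np.c_[d1,-d2],o2-o1,rcond=None)[0];p,q=o1+s[0]*d1,o2+s[1]*d2
    return (p+q)/2,np.linalg.norm(p-q)
def blob(im,f,cx,cy,r):
    x0,y0=cx-r,cy-r;w=im[y0:y0+2*r+1,x0:x0+2*r+1].astype(int);m=f(w[...,0],w[...,1],w[...,2])
    n,l,s,c=cv2.connectedComponentsWithStats(m.astype(np.uint8));
    if n<2:return None
    i=1+np.argmax(s[1:,4]);return c[i]+[x0,y0],s[i,4]
E
python3 - <<'E'
from h import *
np.set_printoptions(precision=4,suppress=True)
T=cv2.imread("pics/top0.png")[:,:,::-1];S=cv2.imread("pics/side0.png")[:,:,::-1]
wh=lambda r,g,b:(np.minimum(np.minimum(r,g),b)>150)
gr=lambda r,g,b:(g>r+30)&(g>b+20)
rd=lambda r,g,b:(r>g+70)&(r>b+70)&(g<90)
bl=lambda r,g,b:(b>r+30)
for n,f,t,s,rr,z in(("brk",wh,(276,215),(277,166),9,.068),("bar",wh,(351,229),(284,231),9,.069),("green",gr,(213,245),(234,133),10,.072),("red",rd,(424,246),(286,314),14,.072)):
    a,b=blob(T,f,*t,rr),blob(S,f,*s,rr);print(n,a,b,atz("top",a[0],z),atz("side",b[0],z),tri(a[0],b[0]))
# box outlines top: 50mm-high lid corners seen in crop (2.2x)
C={"rock":[(493,212),(541,238),(514,295),(466,266)],"green":[(193,237),(248,245),(235,312),(178,302)],"blue":[(313,182),(365,174),(375,237),(325,247)]}
for n,c in C.items():
    P=np.array([atz("top",(120+u/2.2,120+v/2.2),.05)[:2] for u,v in c]);print(n,P.mean(0),P.round(3).tolist(), np.degrees(np.arctan2(*((P[0]+P[1]-P[2]-P[3])[::-1]))))
E
```

```text
brk (array([274.9524, 214.1667]), np.int32(42)) (array([276.8409, 165.3636]), np.int32(44)) [0.5796 0.1147 0.068 ] [0.5804 0.1142 0.068 ] (array([0.58  , 0.1146, 0.0676]), np.float64(0.0008351132739398138))Traceback (most recent call last):
  File "<stdin>", line 9, in <module>
TypeError: 'NoneType' object is not subscriptable
```

Run:
```python
import cv2
a=cv2.imread("pics/top0.png")
f=lambda x,y,r:cv2.resize(a[y-r:y+r,x-r:x+r],(390,390),interpolation=cv2.INTER_CUBIC)
cv2.imwrite("pics/bx.png",cv2.hconcat([f(276,215,30),f(348,236,30)]))
```

```text
(no output)
```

View pics/bx.png

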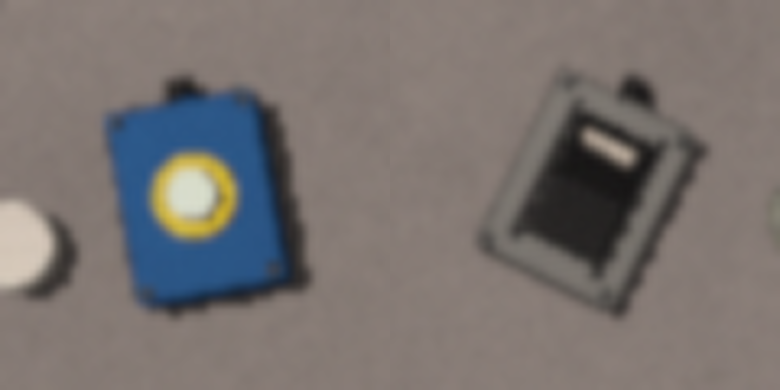

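The enlarged crop confirms the blue box with the yellow collar, button at about (275,214.5). The rocker's white bar is at about (351,228), on the rocker's upper (+x) end. I'll rerun the other measurements with a softer white threshold.

Run:
```python
from h import *
np.set_printoptions(precision=4,suppress=True)
T=cv2.imread("pics/top0.png")[:,:,::-1];S=cv2.imread("pics/side0.png")[:,:,::-1]
wh=lambda r,g,b:(np.minimum(np.minimum(r,g),b)>125)
gr=lambda r,g,b:(g>r+30)&(g>b+20)
rd=lambda r,g,b:(r>g+70)&(r>b+70)&(g<90)
for n,f,t,s,rr,z in(("bar",wh,(351,228),(284,231),7,.068),("green",gr,(213,245),(234,133),10,.072),("red",rd,(424,246),(286,314),14,.072)):
    a,b=blob(T,f,*t,rr),blob(S,f,*s,rr);print(n,a,b)
    if a and b: print(atz("top",a[0],z),atz("side",b[0],z),tri(a[0],b[0]))
# lid corners: front-left.. order: far-left,far-right,near-right,near-left (full px from zoom 6.5x)
z=lambda x0,y0,L:[(x0+u/6.5-.5,y0+v/6.5-.5) for u,v in L]
for n,c in {"rock":z(318,206,[(172,68),(312,148),(228,313),(92,238)]),"blue":z(246,185,[(107,115),(257,92),(287,277),(145,305)])}.items():
    P=np.array([atz("top",p,.05)[:2] for p in c]);d=(P[0]+P[1]-P[2]-P[3])/2
    print(n,P.mean(0),"size",np.linalg.norm(d),np.linalg.norm(P[0]-P[1]),"yaw deg",np.degrees(np.arctan2(d[1],d[0])))
    if n=="rock":
        x=d/np.linalg.norm(d); print("on_end",P.mean(0)+.018*x, "x",x)
```

```text
bar (array([351.6667, 228.3333]), np.int32(9)) (array([290.087 , 234.7826]), np.int32(23))
[ 0.5349 -0.1064  0.068 ] [ 0.548  -0.1235  0.068 ] (array([ 0.5436, -0.1089,  0.0475]), np.float64(0.015598950115506426))
green (array([212.6707, 244.8902]), np.int32(82)) (array([234.0189, 131.8113]), np.int32(53))
[0.494  0.2932 0.072 ] [0.4944 0.2879 0.072 ] (array([0.4945, 0.2945, 0.0665]), np.float64(0.00081295919217982))
red (array([423.7847, 245.875 ]), np.int32(144)) (array([285.8931, 313.5153]), np.int32(262))
[ 0.4812 -0.311   0.072 ] [ 0.482  -0.3134  0.072 ] (array([ 0.4817, -0.3118,  0.0684]), np.float64(0.0010636153287618287))
rock [ 0.5167 -0.0975] size 0.08366184556331556 0.07230728494360886 yaw deg -27.413640795851524
on_end [ 0.5326 -0.1058] x [ 0.8877 -0.4604]
blue [0.5792 0.1132] size 0.08638793276077772 0.06868038804049184 yaw deg 9.987784066291788
```

Emit:
jog_arm(plan=[{"x": -0.2, "y": -0.15}, {"x": -0.4, "y": -0.3}, {"x": -0.6, "y": -0.45}, {"x": -0.85, "y": -0.63}, {"x": -0.85, "y": -0.63}, {"x": -0.85, "y": -0.63}, {"x": -0.85, "y": -0.63}], hand=-1)

```text
invalid input at $.plan[0]: expected keys x, y, z, wx, wy, wz
```

Emit:
jog_arm(plan=[{"x": -0.2, "y": -0.15}, {"x": -0.4, "y": -0.3}, {"x": -0.6, "y": -0.45}, {"x": -0.85, "y": -0.63}, {"x": -0.85, "y": -0.63}, {"x": -0.85, "y": -0.63}, {"x": -0.85, "y": -0.63}])

```text
invalid input at $.plan[0]: expected keys x, y, z, wx, wy, wz
```

Emit:
jog_arm(plan=[{"x": -0.2, "y": -0.15}, {"x": -0.4, "y": -0.3}, {"x": -0.6, "y": -0.45}, {"x": -0.85, "y": -0.63}, {"x": -0.85, "y": -0.63, "z": 0.2}, {"x": -0.85, "y": -0.63, "z": 0.4}, {"x": -0.85, "y": -0.63, "z": 0.4}, {"x": -0.85, "y": -0.63, "z": 0.4}])

```text
invalid input at $.plan[0]: expected keys x, y, z, wx, wy, wz
```

All six keys are needed in every row.

Emit:
jog_arm(plan=[{"x": -0.2, "y": -0.15, "z": 0, "wx": 0, "wy": 0, "wz": 0}, {"x": -0.4, "y": -0.3, "z": 0, "wx": 0, "wy": 0, "wz": 0}, {"x": -0.6, "y": -0.45, "z": 0, "wx": 0, "wy": 0, "wz": 0}, {"x": -0.85, "y": -0.63, "z": 0, "wx": 0, "wy": 0, "wz": 0}, {"x": -0.85, "y": -0.63, "z": 0, "wx": 0, "wy": 0, "wz": 0}, {"x": -0.85, "y": -0.63, "z": 0, "wx": 0, "wy": 0, "wz": 0}, {"x": -0.85, "y": -0.63, "z": 0, "wx": 0, "wy": 0, "wz": 0}], hand=-1)

```text
t: 1.38
eef_pos: [0.3424, 0.4607, 0.2318]
tool_rot: [0.001, 0.168, 0.986, -0.0]
contact_force: [-0.8, 1.1, 1.0]
gripper_width: 0.006
```

Emit:
jog_arm(plan=[{"x": -0.2, "y": -0.15, "z": 0, "wx": 0, "wy": 0, "wz": 0}, {"x": -0.4, "y": -0.3, "z": 0, "wx": 0, "wy": 0, "wz": 0}, {"x": -0.6, "y": -0.45, "z": 0, "wx": 0, "wy": 0, "wz": 0}, {"x": -0.84, "y": -0.62, "z": 0, "wx": 0, "wy": 0, "wz": 0}, {"x": -0.84, "y": -0.62, "z": 0, "wx": 0, "wy": 0, "wz": 0}, {"x": -0.84, "y": -0.62, "z": 0, "wx": 0, "wy": 0, "wz": 0}, {"x": -0.84, "y": -0.62, "z": 0, "wx": 0, "wy": 0, "wz": 0}])

```text
t: 1.97
eef_pos: [0.4613, 0.2863, 0.2322]
tool_rot: [0.001, 0.171, 0.985, -0.0]
contact_force: [-0.4, 0.1, 0.1]
gripper_width: -0.003
```

Emit:
jog_arm(plan=[{"x": -0.2, "y": -0.15, "z": 0, "wx": 0, "wy": 0, "wz": 0}, {"x": -0.4, "y": -0.3, "z": 0, "wx": 0, "wy": 0, "wz": 0}, {"x": -0.6, "y": -0.45, "z": 0, "wx": 0, "wy": 0, "wz": 0}, {"x": -0.84, "y": -0.62, "z": 0, "wx": 0, "wy": 0, "wz": 0}, {"x": -0.84, "y": -0.62, "z": 0.1, "wx": 0, "wy": 0, "wz": 0}, {"x": -0.84, "y": -0.62, "z": 0.3, "wx": 0, "wy": 0, "wz": 0}, {"x": -0.84, "y": -0.62, "z": 0.5, "wx": 0, "wy": 0, "wz": 0}, {"x": -0.84, "y": -0.62, "z": 0.6, "wx": 0, "wy": 0, "wz": 0}, {"x": -0.84, "y": -0.62, "z": 0.6, "wx": 0, "wy": 0, "wz": 0}, {"x": -0.84, "y": -0.62, "z": 0.6, "wx": 0, "wy": 0, "wz": 0}])

```text
t: 2.8
eef_pos: [0.5773, 0.1157, 0.1118]
tool_rot: [-0.0, 0.169, 0.986, -0.0]
contact_force: [0.3, 0.5, 0.7]
gripper_width: 0.0
```

```bash
cat > go.py <<'E'
import sys
from h import *
from scipy.spatial.transform import Rotation as R
o=monitor.get_obs();q=o["tool_rot"];r=R.from_quat([q[1],q[2],q[3],q[0]])
p=np.array([float(v) for v in sys.argv[1:4]])
print("t",o["t"],"tcp",o["eef_pos"].round(4),"F",o["contact_force"].round(2),"row xyz",(r.inv().apply(p-o["eef_pos"])/.2).round(4))
m=R.from_matrix(np.c_[r.as_matrix()[:,0]*[1,1,0],np.zeros((3,2))]+0) if 0 else None
x=r.as_matrix()[:,0];a=np.arctan2(x[1],x[0]);g=R.from_matrix([[np.cos(a),np.sin(a),0],[np.sin(a),-np.cos(a),0],[0,0,-1]])
print("level turn row",((r.inv()*g).as_rotvec()/np.pi).round(4))
E
sed -i '/if 0 else/d' go.py; python3 go.py .5798 .1145 .085
```

```text
t 2.8 tcp [0.5773 0.1157 0.1118] F [0.34 0.47 0.73] row xyz [-0.014  -0.0015  0.1338]
level turn row [-0.0001 -0.0001  0.    ]
```

Emit:
jog_arm(plan=[{"x": -0.014, "y": -0.0015, "z": 0.08, "wx": 0, "wy": 0, "wz": 0}, {"x": -0.014, "y": -0.0015, "z": 0.16, "wx": 0, "wy": 0, "wz": 0}, {"x": -0.014, "y": -0.0015, "z": 0.2, "wx": 0, "wy": 0, "wz": 0}, {"x": -0.014, "y": -0.0015, "z": 0.215, "wx": 0, "wy": 0, "wz": 0}, {"x": -0.014, "y": -0.0015, "z": 0.23, "wx": 0, "wy": 0, "wz": 0}, {"x": -0.014, "y": -0.0015, "z": 0.24, "wx": 0, "wy": 0, "wz": 0}, {"x": -0.014, "y": -0.0015, "z": 0.25, "wx": 0, "wy": 0, "wz": 0}, {"x": -0.014, "y": -0.0015, "z": 0.26, "wx": 0, "wy": 0, "wz": 0}, {"x": -0.014, "y": -0.0015, "z": 0.268, "wx": 0, "wy": 0, "wz": 0}, {"x": -0.014, "y": -0.0015, "z": 0.268, "wx": 0, "wy": 0, "wz": 0}, {"x": -0.014, "y": -0.0015, "z": 0.268, "wx": 0, "wy": 0, "wz": 0}])

```text
t: 3.72
eef_pos: [0.5803, 0.1145, 0.0584]
tool_rot: [0.0, 0.169, 0.986, 0.0]
contact_force: [-0.3, 1.5, 3.2]
gripper_width: 0.001
```

Emit:
jog_arm(plan=[{"x": 0, "y": 0, "z": 0.005, "wx": 0, "wy": 0, "wz": 0}, {"x": 0, "y": 0, "z": 0.01, "wx": 0, "wy": 0, "wz": 0}, {"x": 0, "y": 0, "z": 0.01, "wx": 0, "wy": 0, "wz": 0}, {"x": 0, "y": 0, "z": 0.01, "wx": 0, "wy": 0, "wz": 0}])

```text
t: 4.05
eef_pos: [0.5804, 0.1145, 0.058]
tool_rot: [0.0, 0.169, 0.986, 0.0]
contact_force: [-5.4, 1.3, 16.8]
gripper_width: 0.001
```

The button reached its end stop: z = 0.058 as specified, with the force rising to 17 N. I'll lift, then look at whether it stays in.

Emit:
jog_arm(plan=[{"x": 0, "y": 0, "z": -0.05, "wx": 0, "wy": 0, "wz": 0}, {"x": 0, "y": 0, "z": -0.15, "wx": 0, "wy": 0, "wz": 0}, {"x": 0, "y": 0, "z": -0.3, "wx": 0, "wy": 0, "wz": 0}, {"x": 0.1, "y": -0.2, "z": -0.35, "wx": 0, "wy": 0, "wz": 0}, {"x": 0.1, "y": -0.4, "z": -0.35, "wx": 0, "wy": 0, "wz": 0}, {"x": 0.0, "y": -0.6, "z": -0.35, "wx": 0, "wy": 0, "wz": 0}, {"x": -0.1, "y": -0.8, "z": -0.35, "wx": 0, "wy": 0, "wz": 0}, {"x": -0.1, "y": -0.9, "z": -0.35, "wx": 0, "wy": 0, "wz": 0}, {"x": -0.1, "y": -0.9, "z": -0.35, "wx": 0, "wy": 0, "wz": 0}])

```text
t: 4.8
eef_pos: [0.5373, -0.0705, 0.1282]
tool_rot: [0.0, 0.174, 0.985, -0.002]
contact_force: [-0.2, -1.0, -0.8]
gripper_width: -0.001
```

```bash
python3 go.py .534 -.107 .085
python3 - <<'E'
from h import *
T=cams.read_camera("top");S=cams.read_camera("side")
z=lambda I,x,y,r:cv2.resize(I[y-r:y+r,x-r:x+r,::-1],(390,390),interpolation=cv2.INTER_CUBIC)
cv2.imwrite("pics/b1.png",cv2.hconcat([z(T,276,215,40),z(S,277,170,40)]))
wh=lambda r,g,b:(np.minimum(np.minimum(r,g),b)>150)
a,b=blob(T,wh,275,214,7),blob(S,wh,277,167,7);print(a,b)
if a and b: print(tri(a[0],b[0]))
E
```

```text
t 4.8 tcp [ 0.5373 -0.0705  0.1282] F [-0.17 -1.03 -0.78] row xyz [-0.0469 -0.1767  0.2166]
level turn row [-0.001   0.0003 -0.    ]
(array([275. , 214.5]), np.int32(44)) None
```

View pics/b1.png

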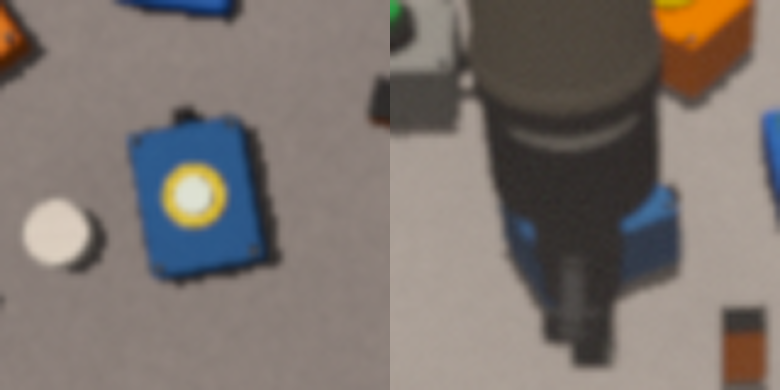

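Top view: the button is concentric in its collar at (275,214.5), its side shadow is gone, and the box hasn't moved. The side view is blocked by the arm. Now I'll press the rocker.

Emit:
jog_arm(plan=[{"x": -0.047, "y": -0.1, "z": 0, "wx": 0, "wy": 0, "wz": 0}, {"x": -0.047, "y": -0.177, "z": 0.05, "wx": 0, "wy": 0, "wz": 0}, {"x": -0.047, "y": -0.177, "z": 0.1, "wx": 0, "wy": 0, "wz": 0}, {"x": -0.047, "y": -0.177, "z": 0.18, "wx": 0, "wy": 0, "wz": 0}, {"x": -0.047, "y": -0.177, "z": 0.22, "wx": 0, "wy": 0, "wz": 0}, {"x": -0.047, "y": -0.177, "z": 0.22, "wx": 0, "wy": 0, "wz": 0}, {"x": -0.047, "y": -0.177, "z": 0.22, "wx": 0, "wy": 0, "wz": 0}])

```text
t: 5.48
eef_pos: [0.5351, -0.099, 0.0834]
tool_rot: [-0.001, 0.17, 0.985, 0.0]
contact_force: [1.2, 0.3, 0.7]
gripper_width: -0.003
```

```bash
python3 go.py .534 -.107 .059
```

```text
t 5.4833 tcp [ 0.5351 -0.099   0.0834] F [1.16 0.26 0.66] row xyz [-0.0082 -0.0394  0.1218]
level turn row [-0.     -0.0006  0.    ]
```

Emit:
jog_arm(plan=[{"x": -0.008, "y": -0.039, "z": 0, "wx": 0, "wy": 0, "wz": 0}, {"x": -0.008, "y": -0.039, "z": 0, "wx": 0, "wy": 0, "wz": 0}, {"x": -0.008, "y": -0.039, "z": 0.03, "wx": 0, "wy": 0, "wz": 0}, {"x": -0.008, "y": -0.039, "z": 0.05, "wx": 0, "wy": 0, "wz": 0}, {"x": -0.008, "y": -0.039, "z": 0.065, "wx": 0, "wy": 0, "wz": 0}, {"x": -0.008, "y": -0.039, "z": 0.08, "wx": 0, "wy": 0, "wz": 0}, {"x": -0.008, "y": -0.039, "z": 0.09, "wx": 0, "wy": 0, "wz": 0}, {"x": -0.008, "y": -0.039, "z": 0.1, "wx": 0, "wy": 0, "wz": 0}, {"x": -0.008, "y": -0.039, "z": 0.11, "wx": 0, "wy": 0, "wz": 0}, {"x": -0.008, "y": -0.039, "z": 0.12, "wx": 0, "wy": 0, "wz": 0}, {"x": -0.008, "y": -0.039, "z": 0.122, "wx": 0, "wy": 0, "wz": 0}, {"x": -0.008, "y": -0.039, "z": 0.122, "wx": 0, "wy": 0, "wz": 0}])

```text
t: 6.48
eef_pos: [0.5344, -0.107, 0.0591]
tool_rot: [-0.0, 0.17, 0.985, 0.0]
contact_force: [2.5, -0.9, 3.1]
gripper_width: 0.002
```

Emit:
jog_arm(plan=[{"x": 0, "y": 0, "z": 0.005, "wx": 0, "wy": 0, "wz": 0}, {"x": 0, "y": 0, "z": 0.01, "wx": 0, "wy": 0, "wz": 0}, {"x": 0, "y": 0, "z": 0.01, "wx": 0, "wy": 0, "wz": 0}, {"x": 0, "y": 0, "z": 0.01, "wx": 0, "wy": 0, "wz": 0}])

```text
t: 6.82
eef_pos: [0.5345, -0.107, 0.0588]
tool_rot: [-0.0, 0.17, 0.985, 0.001]
contact_force: [-4.5, 0.2, 21.0]
gripper_width: -0.0
```

The rocker reached its stop at z = 0.0588 and 21 N. I'll lift and move over to the green button.

Emit:
jog_arm(plan=[{"x": 0, "y": 0, "z": -0.05, "wx": 0, "wy": 0, "wz": 0}, {"x": 0, "y": 0, "z": -0.15, "wx": 0, "wy": 0, "wz": 0}, {"x": 0, "y": 0, "z": -0.3, "wx": 0, "wy": 0, "wz": 0}, {"x": 0, "y": 0, "z": -0.36, "wx": 0, "wy": 0, "wz": 0}, {"x": 0.1, "y": 0.2, "z": -0.36, "wx": 0, "wy": 0, "wz": 0}, {"x": 0.2, "y": 0.4, "z": -0.36, "wx": 0, "wy": 0, "wz": 0}, {"x": 0.3, "y": 0.6, "z": -0.36, "wx": 0, "wy": 0, "wz": 0}, {"x": 0.4, "y": 0.8, "z": -0.36, "wx": 0, "wy": 0, "wz": 0}, {"x": 0.4, "y": 0.9, "z": -0.36, "wx": 0, "wy": 0, "wz": 0}, {"x": 0.4, "y": 0.9, "z": -0.36, "wx": 0, "wy": 0, "wz": 0}])

```text
t: 7.65
eef_pos: [0.5188, 0.0978, 0.1308]
tool_rot: [-0.001, 0.165, 0.986, 0.002]
contact_force: [0.2, 0.8, -0.0]
gripper_width: 0.001
```

```bash
python3 go.py .4945 .293 .13
python3 - <<'E'
from h import *
T=cams.read_camera("top");S=cams.read_camera("side")
z=lambda I,x,y,r:cv2.resize(I[y-r:y+r,x-r:x+r,::-1],(390,390),interpolation=cv2.INTER_CUBIC)
cv2.imwrite("pics/r1.png",cv2.hconcat([z(T,348,236,30),z(S,278,235,40)]))
E
```

```text
t 7.65 tcp [0.5188 0.0978 0.1308] F [ 0.23  0.75 -0.03] row xyz [0.4324 0.8831 0.0086]
level turn row [ 0.0012 -0.001  -0.    ]
```

View pics/r1.png

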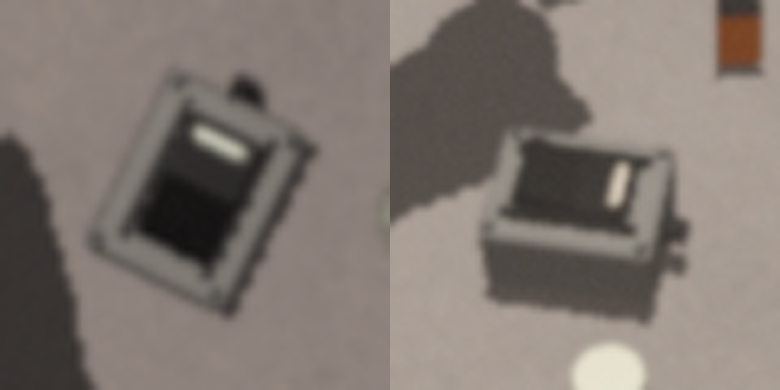

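Both views show the white-barred end level and lit, and the plain half tilted and dark. The box is unmoved, so the mains is on. Next is the green button.

Emit:
jog_arm(plan=[{"x": 0.1, "y": 0.2, "z": 0, "wx": 0, "wy": 0, "wz": 0}, {"x": 0.2, "y": 0.4, "z": 0, "wx": 0, "wy": 0, "wz": 0}, {"x": 0.3, "y": 0.6, "z": 0, "wx": 0, "wy": 0, "wz": 0}, {"x": 0.4, "y": 0.8, "z": 0, "wx": 0, "wy": 0, "wz": 0}, {"x": 0.432, "y": 0.883, "z": 0, "wx": 0, "wy": 0, "wz": 0}, {"x": 0.432, "y": 0.883, "z": 0.1, "wx": 0, "wy": 0, "wz": 0}, {"x": 0.432, "y": 0.883, "z": 0.2, "wx": 0, "wy": 0, "wz": 0}, {"x": 0.432, "y": 0.883, "z": 0.2, "wx": 0, "wy": 0, "wz": 0}, {"x": 0.432, "y": 0.883, "z": 0.2, "wx": 0, "wy": 0, "wz": 0}])

```text
t: 8.5
eef_pos: [0.4954, 0.2836, 0.09]
tool_rot: [-0.002, 0.17, 0.985, -0.001]
contact_force: [0.2, -0.4, 0.4]
gripper_width: 0.001
```

```bash
python3 go.py .4945 .2935 .065
```

```text
t 8.5 tcp [0.4954 0.2836 0.09  ] F [ 0.19 -0.39  0.38] row xyz [0.0204 0.0456 0.1251]
level turn row [-0.0011 -0.0013  0.    ]
```

Emit:
jog_arm(plan=[{"x": 0.02, "y": 0.046, "z": 0, "wx": 0, "wy": 0, "wz": 0}, {"x": 0.02, "y": 0.046, "z": 0, "wx": 0, "wy": 0, "wz": 0}, {"x": 0.02, "y": 0.046, "z": 0.03, "wx": 0, "wy": 0, "wz": 0}, {"x": 0.02, "y": 0.046, "z": 0.06, "wx": 0, "wy": 0, "wz": 0}, {"x": 0.02, "y": 0.046, "z": 0.08, "wx": 0, "wy": 0, "wz": 0}, {"x": 0.02, "y": 0.046, "z": 0.095, "wx": 0, "wy": 0, "wz": 0}, {"x": 0.02, "y": 0.046, "z": 0.11, "wx": 0, "wy": 0, "wz": 0}, {"x": 0.02, "y": 0.046, "z": 0.12, "wx": 0, "wy": 0, "wz": 0}, {"x": 0.02, "y": 0.046, "z": 0.128, "wx": 0, "wy": 0, "wz": 0}, {"x": 0.02, "y": 0.046, "z": 0.128, "wx": 0, "wy": 0, "wz": 0}])

```text
t: 9.33
eef_pos: [0.4945, 0.2933, 0.0659]
tool_rot: [-0.003, 0.17, 0.985, -0.001]
contact_force: [-5.8, -3.9, 17.1]
gripper_width: -0.004
```

Emit:
jog_arm(plan=[{"x": 0, "y": 0, "z": 0.006, "wx": 0, "wy": 0, "wz": 0}, {"x": 0, "y": 0, "z": 0.006, "wx": 0, "wy": 0, "wz": 0}, {"x": 0, "y": 0, "z": 0.006, "wx": 0, "wy": 0, "wz": 0}, {"x": 0, "y": 0, "z": 0.006, "wx": 0, "wy": 0, "wz": 0}, {"x": 0, "y": 0, "z": 0.006, "wx": 0, "wy": 0, "wz": 0}, {"x": 0, "y": 0, "z": 0.006, "wx": 0, "wy": 0, "wz": 0}, {"x": 0, "y": 0, "z": 0.006, "wx": 0, "wy": 0, "wz": 0}, {"x": 0, "y": 0, "z": 0.006, "wx": 0, "wy": 0, "wz": 0}, {"x": 0, "y": 0, "z": 0.006, "wx": 0, "wy": 0, "wz": 0}, {"x": 0, "y": 0, "z": 0.006, "wx": 0, "wy": 0, "wz": 0}, {"x": 0, "y": 0, "z": 0.006, "wx": 0, "wy": 0, "wz": 0}])

```text
t: 10.25
eef_pos: [0.4945, 0.2933, 0.066]
tool_rot: [-0.003, 0.17, 0.985, -0.001]
contact_force: [-4.2, -2.7, 15.1]
gripper_width: 0.0
```

Emit:
jog_arm(plan=[{"x": 0, "y": 0, "z": -0.03, "wx": 0, "wy": 0, "wz": 0}, {"x": 0, "y": 0, "z": -0.1, "wx": 0, "wy": 0, "wz": 0}, {"x": 0, "y": 0, "z": -0.3, "wx": 0, "wy": 0, "wz": 0}, {"x": 0, "y": 0, "z": -0.5, "wx": 0, "wy": 0, "wz": 0}, {"x": 0, "y": 0, "z": -0.7, "wx": 0, "wy": 0, "wz": 0}, {"x": 0.1, "y": 0.2, "z": -0.8, "wx": 0, "wy": 0, "wz": 0}, {"x": 0.2, "y": 0.4, "z": -0.8, "wx": 0, "wy": 0, "wz": 0}, {"x": 0.3, "y": 0.6, "z": -0.8, "wx": 0, "wy": 0, "wz": 0}, {"x": 0.4, "y": 0.8, "z": -0.8, "wx": 0, "wy": 0, "wz": 0}, {"x": 0.4, "y": 0.8, "z": -0.8, "wx": 0, "wy": 0, "wz": 0}, {"x": 0.4, "y": 0.8, "z": -0.8, "wx": 0, "wy": 0, "wz": 0}, {"x": 0.4, "y": 0.8, "z": -0.8, "wx": 0, "wy": 0, "wz": 0}])

```text
t: 11.25
eef_pos: [0.473, 0.4719, 0.2251]
tool_rot: [-0.003, 0.169, 0.986, -0.002]
contact_force: [0.1, -1.0, -0.7]
gripper_width: 0.0
```

Run:
```python
from h import *
T=cams.read_camera("top");S=cams.read_camera("side")
wh=lambda r,g,b:(np.minimum(np.minimum(r,g),b)>150)
gr=lambda r,g,b:(g>r+30)&(g>b+20)
for n,f,t,s in(("brk",wh,(275,214),(277,167)),("green",gr,(213,245),(234,133))):
    a,b=blob(T,f,*t,9),blob(S,f,*s,9);print(n,a,b)
    if a and b: print(tri(a[0],b[0]))
cv2.imwrite("pics/f.png",cv2.hconcat([cv2.resize(T[120:320,140:470,::-1],(495,300)),cv2.resize(S[90:390,200:490,::-1],(290,300))]))
print(monitor.get_obs()["t"])
```

```text
brk (array([275.13043478, 214.5       ]), np.int32(46)) (array([277.05555556, 167.97222222]), np.int32(36))
(array([0.58006045, 0.11531449, 0.05638094]), np.float64(0.001033391460484685))
green (array([212.66666667, 244.88095238]), np.int32(84)) (array([234.01886792, 131.81132075]), np.int32(53))
(array([0.49456078, 0.29452448, 0.06650526]), np.float64(0.000787244159444104))
11.35
```

View pics/f.png

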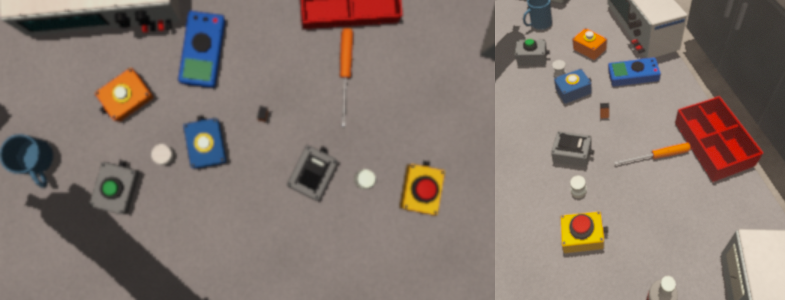

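Both views show everything in place. The breaker top measures 0.056 m (0.068 m before), and the green button is back at its starting pixels. The rocker is on, and the arm is clear of everything.

```bash
python3 -c "
from station import bot
print(bot.hand_in())"
```

```text
the job is handed in; nothing more can be done
None
```

I restarted the bench in the required order and handed the job in at about 11 s of the 48 s allowed. The hand-in reports no verdict.

- **Breaker:** I pushed the blue box's button in until it hit its stop, at z = 0.058 m and about 17 N. Triangulated afterwards, its top had gone from 0.068 to 0.056 m, so it stayed in. The orange look-alike was left alone.
- **Rocker:** I pressed the white-barred end to its stop, at z = 0.059 m and about 21 N. In both cameras that end then looked level and the plain end tilted.
- **Green button:** I held it fully down at z = 0.066 m for about 1 s, then let it go. Its pixels afterwards matched the start to within 0.1 pixel.

In the last pictures the boxes and other things looked unmoved, I never pressed the red button, and the gripper was clear at z = 0.225 m.

Some checks were weaker or disagreed:
- The two cameras did not agree on the white bar because the side-view patch picked up something else, so I placed the rocker press from the top view and the box corners.
- The green button's y differed by 5 mm between cameras at its known height. I used the top view, and the press went all the way down there.
- Right after the breaker press the side view was blocked by the arm. That check came only with the last pictures.

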